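# Slide the weights chest clear of the till and open the cash drawer

## Robot

A 6-joint arm with a two-finger parallel gripper is mounted at the origin on the work surface. World frame = base frame: x ahead of the robot, y to its left, z up, the work surface at z = 0. Lengths are in m, angles in rad, forces in N, time in s.
With the tool pointing down it reaches from about 0.35 to 0.8 m from the base axis. Payload 7.3 kg.
Tool frame: the origin (TCP) lies between the finger pads; the fingertips stand 25 mm ahead of it and the grasp point (between the pads) lies 6 mm ahead of it (r.tip_extent is the distance from the TCP to the fingertips, in m); z points along the fingers, y is the direction in which the jaws open and shut (so a half turn about z gives the same grasp; the last joint's range is limited). The gripper opens to 85 mm and grips with 20 to 120 N. Pads are 22 mm wide; open, the fingers measure 114 mm over their backs; the gripper's body (76 mm by 85 mm) begins 54 mm behind the grasp point. The pads swing forward as they close: fully open they stand 13 mm farther back than shut.
Start: joints at [-1.439, 0.342, 1.524, -0, 1.275, -0.146], TCP at [0.144, -0.505, 0.256] pointing down, gripper open.
Joint ranges: [-2.53, 2.53], [-0.77, 2.02], [0.04, 2.7], [-1, 4.14], [0.28, 2.66], [-3.11, 3.11]. Speed limits (rad/s): [2.57, 2.57, 3.14, 3.14, 3.14, 3.14].

## Interface

Orientations are given as a unit quaternion [x, y, z, w].
In Python, from workcell import r, command_gripper, optics gives the robot as it stands. The module is installed in compiled form; this text tells all that it offers. Calls block until the motion is done:
- r.reach(position, orientation): joint-space move of the TCP to a pose.
- r.move_straight(position, orientation=None, speed=0.15, max_force=None): straight line of the TCP; orientation=None keeps the orientation; speed is the mean speed in m/s. With max_force (N) it stops when the force on the tool has changed by that much, and returns True; else False.
- r.movej(angles): joint-space move.
- command_gripper(opening, force=None): finger opening in m; force is the grip in N (None keeps the last); returns when the fingers have stopped.
- r.hold(seconds).
- r.solve_ik(position, orientation): joint angles nearest the present ones, or None.
- r.read_state(): the state.
- optics.get_image(name): name is "side" or "top" or "wrist"; returns (picture, depth): 400x640x3 uint8, red, green, blue; 400x640 float32, m along the optical axis (not along the pixel's ray), 0 where there is no reading.
- optics.camera_model(name): a dict with "K" (3x3 intrinsics, pixels), "R" (3x3) and "t" (3): a world point X has camera coordinates R X + t; the wrist camera has in their place "tool_from_camera" (4x4, takes a point from camera to tool coordinates, whose origin is the TCP and whose axes are the flange's). Camera axes: x right, y down, z forward; pixel columns grow to the right and rows downward; lengths in m; the calibration is good to about 2 mm. The wrist camera is an equidistant fisheye: a pixel r from the principal point sees the ray r / f radians off the axis. A picture is of the moment at which its call begins: read the wrist's pose just before it. camera_model takes no time and is no camera call.
A pose or a line that the arm cannot do raises r.PlanningError and nothing moves.
- r.finish_job(): hands the job in, once; it reports no verdict.
The state is a dict: "time_s": time; "joint_positions": joint angles; "dq": joint speeds; "tau": joint torques, N m; "eef_pos": TCP position; "eef_rot": TCP orientation; "contact_force": force on the tool from outside, world axes, zero at the start; "torque": the same for the moment, N m; "grip_width": finger opening in m.
Only numpy, scipy, OpenCV 4.12 (cv2) and the standard library are available. Lean on these libraries where they do the work, as an engineer would, in place of code of your own. Each camera call takes 0.05 s, during which the arm holds its last target. There are 200 camera calls.

## Task

The tall, heavy chest of scale weights is standing in front of the cash drawer. Push it low down, near its base, so that it slides along the counter to the left without tipping, until it stands squarely against the low wooden stop; then press the brass lever on the till fully down so that the drawer runs open. Do not lift the chest or pull the drawer by hand, and leave everything else where it is.

Things in the scene. Friction and masses are not known exactly. Their poses are not given: they have to be found in the camera images.
- chest: tall slim teak chest, loose and heavy (1.1 to 1.9 kg, a little top-heavy): 100 mm in x, 90 mm in y, 240 mm high, plain flat sides, small drawer fronts with tiny brass knobs on its -x face, a thin brass bail handle on top reaching 266 mm. Origin at the centre of its underside, z up. It slides on the counter at about 5 to 13 N pushed near the base; pushed above about 60 mm it may rock and tip towards its 90 mm side
- stop: low teak block fixed to the counter at the left of the till's drawer: 140 mm in x, 30 mm in y, 40 mm high. Origin at the centre of its underside; its -y face (15 mm from the origin) is the face the chest must stand against, so the chest's origin ends 60 mm from the stop's origin along the stop's -y axis. It has the same yaw as the till
- till: teak till, a cabinet fixed to the counter: 200 mm in x, 280 mm in y, 120 mm high, one cash drawer across its front (-x) face. Origin at the centre of its underside; -x points out of the front towards the robot, +y to the left. The chest starts in front of it and has to leave the drawer's path
- drawer_front (a point): middle of the wooden front of the cash drawer, on its outer face; a brass knob stands out 35 mm or so from there. The drawer moves out along the till's -x, 100 mm when the lever is fully down
- lever (a joint): brass lever on top of the till, in rad: 0 = raised 26 degrees above level (start), 0.45 = fully down and level. Hinge along the till's y; the pad end points to the till's -x. It stays where it is left, and is linked to the drawer, which runs out 22 mm for each 0.1 rad. Pressing takes about 3 to 8 N at the pad
- lever_pad (a point): centre of the top of the round brass pad, 32 mm across, at the end of the lever, 85 mm from the hinge; about 200 mm above the counter at the start. It goes down about 36 mm and 11 mm or so towards the till's -x as the lever is pressed home, where its underside stays about 30 mm above the till's top
- abacus: rosewood abacus lying flat right of the till, 110 x 220 mm, 22 mm high, origin at the centre of its underside; a bystander
- tin: red enamel tin standing on the till's top towards the left and back, 63 x 83 mm, 62 mm high, origin at the centre of its underside; a bystander
- cup: silver-plated dosing cup, 56 mm across, 60 mm high, left of the till's front, just beyond the far side of the place where the chest must go, origin at the centre of its underside; a bystander
- pot: white porcelain ointment pot with lid, 74 mm across, 70 mm high, left of the till, origin at the centre of its underside; a bystander
- mortar: marble mortar bowl, 100 mm across, 75 mm high, to the left beyond the stop, origin at the centre of its underside; a bystander
- weight: brass knob weight, 44 mm across, 58 mm high, on the right near the robot, origin at the centre of its underside; a bystander
Mind the look-alikes: they are no part of the job. Of the things shaped like the stop, the wooden one is meant.

How it is judged:
By the outcome, as a careful person would: the job done as asked, in the order asked, and still so for the second after the job is handed in, with the robot touching nothing.
It also fails if it takes over 56 s, if anything falls off the work surface, if the arm or the gripper's body presses on something with over 40 N, if the wrist force passes 120 N, or if a joint passes its speed limit or range.

## Working session

There is one attempt and no reset: what is moved stays moved. The work goes in short steps, each a Python script; the robot and the scene stay as the last script left them, time stands still between calls to the robot, and variables do not carry over. Pictures are saved under pics/ and viewed, about 8 in all and at most 12, crops included, and the job is handed in when it is done.

```bash
mkdir -p pics; cat > h.py <<'E'
import numpy as np, cv2
from workcell import r, command_gripper, optics
def cloud(name):
    im,d=optics.get_image(name); m=optics.camera_model(name)
    v,u=np.mgrid[0:400,0:640]; K=np.array(m["K"])
    c=np.stack([(u-K[0,2])/K[0,0]*d,(v-K[1,2])/K[1,1]*d,d],-1)
    P=(c-np.array(m["t"]))@np.array(m["R"])   # R^T (c-t)
    P[d<=0]=np.nan
    return im,P
def save(n,im): cv2.imwrite("pics/"+n,im[...,::-1])
E
python3 - <<'E'
from h import *
for n in("top","side"):
    im,P=cloud(n); np.savez(n+".npz",im=im,P=P); save(n+"1.png",im)
    m=optics.camera_model(n); print(n,-np.array(m["R"]).T@np.array(m["t"]))
print(r.read_state()["time_s"])
E
```

```text
top [0.23760504 0.03557021 1.55879642]
side [ 0.22353932 -1.07454115  1.13884611]
0.1
```

View pics/top1.png

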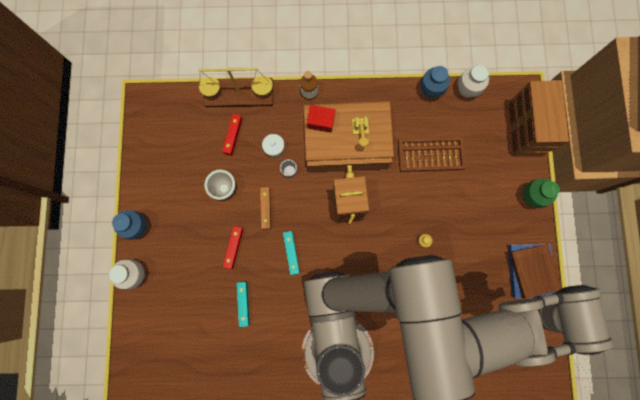

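View pics/side1.png

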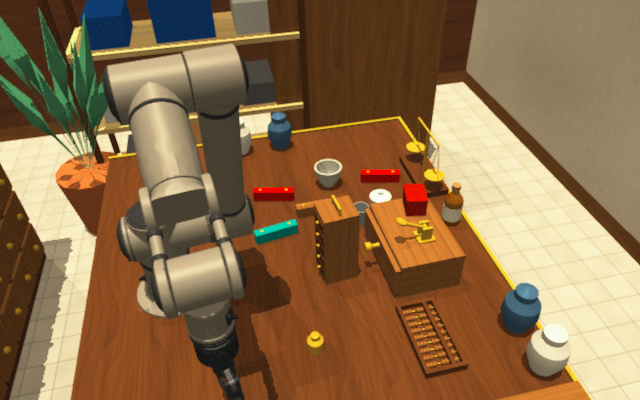

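Top view, where up is +x and left is +y: chest at (351,197), lever pad at (362,142), cup at (288,168). Stop-shaped candidates are the wooden block (265,208), red (232,134) and (233,247), and teal (291,253) and (242,304). I choose the wooden one. Next I measure and check it in a crop.

```bash
cat > meas.py <<'E'
from h import *
def rect(P,box,z0,z1,name,im=None):
    u0,v0,u1,v1=box; Q=P[v0:v1,u0:u1].reshape(-1,3)
    Q=Q[(Q[:,2]>z0)&(Q[:,2]<z1)]
    if len(Q)<8: print(name,len(Q)); return
    (c,s,a)=cv2.minAreaRect((Q[:,:2]*1000).astype(np.float32))
    print(name,len(Q),"rect c",np.round(c,1),"size",np.round(s,1),"ang",round(a,2),"zmed",np.round(np.median(Q[:,2])*1000,1),"mean",np.round(Q.mean(0)*1000,1))
    return Q
E
python3 - <<'E'
from meas import *
D=np.load("top.npz"); P=D["P"]; im=D["im"]
rect(P,(255,180,278,235),.03,.05,"stop")
rect(P,(325,170,375,230),.23,.25,"chest")
rect(P,(325,170,375,230),.252,.28,"handle")
rect(P,(295,90,405,180),.11,.13,"till")
rect(P,(300,100,340,135),.17,.20,"tin")
rect(P,(350,135,372,153),.16,.23,"pad")
rect(P,(340,160,360,182),.03,.11,"knob")
rect(P,(276,158,300,180),.05,.075,"cup")
rect(P,(395,135,470,175),.012,.035,"abacus")
rect(P,(415,230,436,250),.03,.075,"weight")
np.set_printoptions(linewidth=200,suppress=True)
print((P[130:156,352:373:2,2]*1000).round())
D=np.load("side.npz"); S=D["P"]
rect(S,(310,195,362,225),.23,.25,"chestS")
rect(S,(290,195,320,218),.03,.05,"stopS")
rect(S,(362,190,470,280),.112,.13,"tillS")
rect(S,(390,205,440,245),.15,.23,"leverS")
a=cv2.resize(im[90:240,245:405],None,fx=5,fy=5,interpolation=cv2.INTER_CUBIC)[:600]
save("c1.png",cv2.resize(im[90:240,245:405],(640,600),interpolation=cv2.INTER_CUBIC))
E
```

```text
stop 380 rect c [469.3 231.4] size [139.2  30.6] ang 0.65 zmed 39.0 mean [467.4 231.3  38.9]
chest 1003 rect c [470.8 -43.6] size [101.2  90.5] ang 5.36 zmed 239.6 mean [469.9 -43.6 239.5]
handle 62 rect c [470.8 -42.8] size [ 8.5 60.7] ang 5.57 zmed 264.8 mean [470.2 -43.3 264.6]
till 4013 rect c [696.2 -47.2] size [203.2 280.2] ang 1.29 zmed 119.2 mean [692.8 -58.4 119.1]
tin 527 rect c [731.8  40.5] size [82.6 64.9] ang 78.72 zmed 180.9 mean [730.8  40.4 180.9]
pad 84 rect c [647.5 -87.8] size [27.6 42.3] ang 86.9 zmed 197.0 mean [643.4 -87.8 196.6]
knob 241 rect c [581.7 -54.2] size [57.7 65.8] ang 1.03 zmed 92.1 mean [590.4 -51.4  87.3]
cup 68 rect c [598.2 152.2] size [54.4 50.4] ang 0.21 zmed 56.8 mean [600.8 152.9  57.1]
abacus 1310 rect c [ 644.4 -335.9] size [222.7 120.3] ang 89.81 zmed 19.2 mean [ 648.1 -336.1   19.2]
weight 133 rect c [ 350.3 -295.7] size [40.6 41.2] ang 66.56 zmed 40.0 mean [ 350.4 -293.9   43.8]
[[118. 124. 128. 122. 174. 174. 124. 120. 111. 117. 118.]
 [118. 122. 118. 124. 178. 173. 125. 130. 120. 117. 123.]
 [121. 127. 119. 119. 173. 182. 125. 126. 12
[... 1033 characters left out ...]
16. 123. 121. 117. 118.]
 [121. 117. 119. 121. 116. 126. 120. 122. 118. 126. 115.]
 [118. 119. 114. 124. 119. 121. 118. 117. 121. 117. 117.]
 [119. 117. 121. 116. 115. 123. 118. 119. 116. 118. 118.]
 [120. 119. 122. 118. 123. 120. 119. 121. 114. 121. 125.]
 [116. 120. 120. 118. 118. 120. 124. 117. 116. 121. 114.]]
chestS 868 rect c [472.6 -42.3] size [101.3  99.3] ang 5.98 zmed 240.1 mean [471.2 -48.  239.8]
stopS 148 rect c [421.3 246.3] size [ 74.3 112.8] ang 54.71 zmed 39.4 mean [432.6 230.   39.1]
tillS 3719 rect c [748.6 -49.4] size [288.9 306.2] ang 88.57 zmed 120.5 mean [699.5 -71.2 120.4]
leverS 353 rect c [705.  -56.9] size [152.4  98.6] ang 56.58 zmed 164.5 mean [698.9 -64.5 170.5]
```

View pics/c1.png

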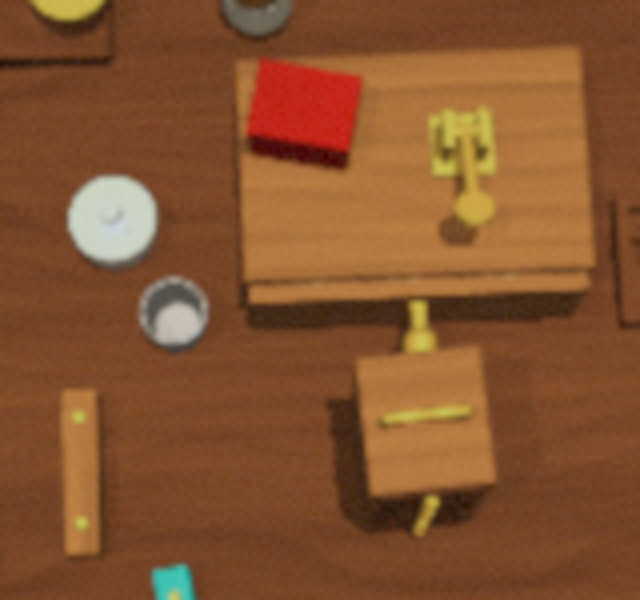

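The crop confirms the wooden stop (crop 80,470), the chest (430,420) and the lever pad (475,208). Sizes and heights agree with the text. For the push I tilt the tool 45° so the open fingertips lead low down and the gripper body stays clear of the chest.

```bash
cat >> h.py <<'E'
from scipy.spatial.transform import Rotation as Ro
YAW=np.deg2rad(1.2)
C,S_=np.cos(YAW),np.sin(YAW)
def world(v): return np.array([C*v[0]-S_*v[1],S_*v[0]+C*v[1],v[2]])   # till axes -> world
def quat(th,sgn):
    z=world([0,np.sin(th),-np.cos(th)]); y=sgn*world([1,0,0]); x=np.cross(y,z)
    return Ro.from_matrix(np.stack([x,y,z],1)).as_quat()
E
python3 - <<'E'
from h import *
print(r.tip_extent, r.read_state()["eef_rot"])
for deg in(35,45):
  for s in(1,-1):
    q=quat(np.deg2rad(deg),s)
    for p in([.47,-.16,.033],[.47,-.25,.15],[.47,.0,.033],[.47,.11,.033]):
        a=r.solve_ik(p,q); print(deg,s,p,None if a is None else np.round(a,2))
for s in(1,-1):
    a=r.solve_ik([.643,-.088,.25],quat(0,s)); print(s,None if a is None else np.round(a,2))
E
```

```text
0.025 [ 9.90370123e-01  1.38443296e-01  1.10315866e-05 -6.88289740e-04]
35 1 [0.47, -0.16, 0.033] [-0.74  0.77  1.65  0.46  1.21 -1.03]
35 1 [0.47, -0.25, 0.15] [-0.84  0.68  1.41  0.38  1.54 -0.97]
35 1 [0.47, 0.0, 0.033] [-0.49  0.7   1.86  0.63  1.01 -0.97]
35 1 [0.47, 0.11, 0.033] [-0.28  0.67  1.93  0.77  0.91 -0.9 ]
35 -1 [0.47, -0.16, 0.033] [-0.74  0.77  1.65  0.46  1.21  2.11]
35 -1 [0.47, -0.25, 0.15] [-0.84  0.68  1.41  0.38  1.54  2.17]
35 -1 [0.47, 0.0, 0.033] [-0.49  0.7   1.86  0.63  1.01  2.17]
35 -1 [0.47, 0.11, 0.033] [-0.28  0.67  1.93  0.77  0.91  2.24]
45 1 [0.47, -0.16, 0.033] [-0.78  0.85  1.58  0.53  1.36 -1.09]
45 1 [0.47, -0.25, 0.15] [-0.88  0.76  1.35  0.46  1.68 -1.  ]
45 1 [0.47, 0.0, 0.033] [-0.55  0.77  1.82  0.71  1.15 -1.07]
45 1 [0.47, 0.11, 0.033] [-0.35  0.74  1.92  0.87  1.04 -1.05]
45 -1 [0.47, -0.16, 0.033] [-0.78  0.85  1.58  0.53  1.36  2.05]
45 -1 [0.47, -0.25, 0.15] [-0.88  0.76  1.35  0.46  1.68  2.14]
45 -1 [0.47, 0.0, 0.033] [-0.55  0.77  1.82  0.71  1.15  2.07]
45 -1 [0.47, 0.11, 0.033] [-0.35  0.74  1.92  0.87  1.04  2.09]
1 [-0.25  0.58  1.15 -0.    1.41 -0.27]
-1 [-0.25  0.58  1.15 -0.    1.41  2.87]
```

```bash
python3 - <<'E'
from h import *
q=quat(np.deg2rad(45),1)
command_gripper(.05)
r.reach([.471,-.22,.16],q)
r.move_straight([.471,-.165,.036],q,speed=.12)
def st(t): s=r.read_state(); print(t,round(s["time_s"],2),np.round(s["eef_pos"],4),np.round(s["contact_force"],1))
st("low")
print(r.move_straight([.471,-.09,.036],q,speed=.04,max_force=25)); st("a")
im,P=cloud("side"); save("side2.png",im)
E
```

```text
low 3.47 [ 0.4713 -0.1655  0.0365] [-1.  -0.7  0.2]
False
a 5.49 [ 0.4718 -0.0916  0.036 ] [ 0.5 -7.4  1.1]
```

View pics/side2.png

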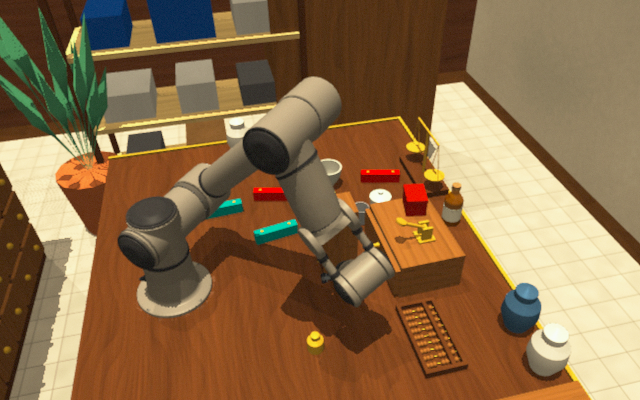

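The pushing force is 7.4 N, so the chest is sliding. The arm hides the chest from the side view, so I check its upright pose and arm clearance from above.

```bash
python3 - <<'E'
from meas import *
im,P=cloud("top"); save("t2.png",cv2.resize(im[60:320,200:460],(600,600)))
rect(P,(290,150,375,240),.225,.252,"chest")
E
```

```text
chest 716 rect c [474.3 -22.8] size [ 87.3 102.3] ang 89.17 zmed 239.2 mean [478.8 -12.9 239.1]
```

View pics/t2.png

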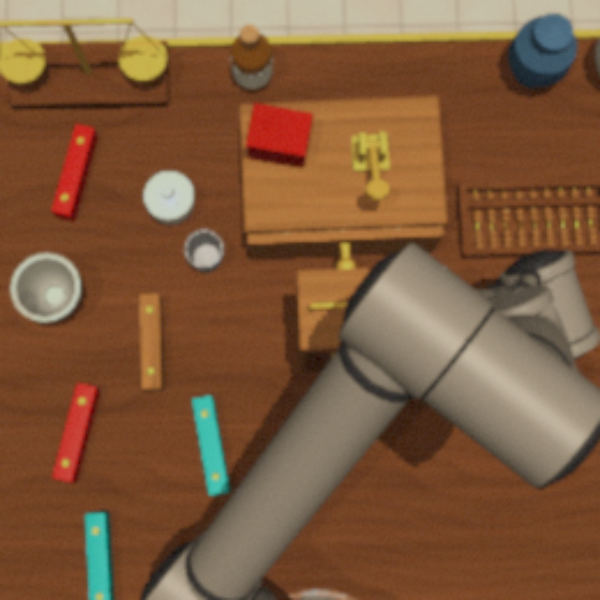

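```bash
python3 - <<'E'
from meas import *
q=quat(np.deg2rad(45),1)
def st(t): s=r.read_state(); print(t,round(s["time_s"],2),np.round(s["eef_pos"],4),np.round(s["contact_force"],1))
def near(cy):
    for n in("side","top"):
        im,P=cloud(n); Q=P.reshape(-1,3)
        A=Q[(abs(Q[:,0]-.471)<.08)&(Q[:,1]>cy-.06)&(Q[:,1]<cy+.07)&(Q[:,2]>.285)]
        print(n,"arm over chest:",len(A),A[:,2].min().round(3) if len(A) else "")
    return P
near(-.023)
for y in (-.02,.04,.08):
    print(r.move_straight([.471,y,.036],q,speed=.045,max_force=25)); st(y)
    P=near(y+.07)
    rect(P,(255,150,375,240),.225,.252,"chest")
E
```

```text
side arm over chest: 289 0.542
top arm over chest: 837 0.577
False
-0.02 7.4 [ 0.472  -0.0214  0.036 ] [ 0.5 -7.2  2.3]
side arm over chest: 75 0.626
top arm over chest: 398 0.594
chest 777 rect c [475.4  46.7] size [ 87.6 102.7] ang 89.55 zmed 239.3 mean [478.2  54.6 239.2]
False
0.04 8.98 [0.472  0.0388 0.036 ] [ 0.5 -6.8  1.3]
side arm over chest: 13 0.643
top arm over chest: 135 0.604
chest 800 rect c [475.1  17. ] size [103.2 264.4] ang 0.59 zmed 239.1 mean [477.6 111.7 239. ]
False
0.08 10.12 [0.4719 0.0792 0.036 ] [ 0.9 -5.5  0.3]
side arm over chest: 0 
top arm over chest: 45 0.614
chest 811 rect c [479.6  43.7] size [103.6 296. ] ang 2.75 zmed 239.1 mean [477.8 150.7 239. ]
```

The arm keeps well clear and the chest slides upright. Next is the final slow approach onto the stop.

```bash
python3 - <<'E'
from meas import *
q=quat(np.deg2rad(45),1)
def st(t): s=r.read_state(); print(t,round(s["time_s"],2),np.round(s["eef_pos"],4),np.round(s["contact_force"],1))
print(r.move_straight([.471,.115,.036],q,speed=.015,max_force=14)); st("push")
r.hold(.3); st("held")
p=np.array(r.read_state()["eef_pos"])
r.move_straight(p+[0,-.05,.005],q,speed=.06)
r.move_straight(p+[0,-.16,.20],q,speed=.2); st("back")
im,P=cloud("top"); save("t3.png",cv2.resize(im[120:270,220:380],(640,600),interpolation=cv2.INTER_CUBIC))
np.savez("t3.npz",P=P,im=im)
rect(P,(250,165,330,240),.23,.25,"chest"); rect(P,(250,165,280,240),.03,.05,"stop")
E
```

```text
True
push 11.89 [0.4725 0.1058 0.0358] [-0.5 -3.5  2.6]
held 12.19 [0.4725 0.1058 0.0355] [ 0.2 -4.4  3. ]
back 14.45 [ 0.4721 -0.0537  0.2349] [-0.1  0.1 -0.6]
chest 1005 rect c [474.4 171.4] size [102.8  90.1] ang 0.97 zmed 239.3 mean [474.2 171.5 239.2]
stop 150 rect c [463.  241.4] size [133.5  63. ] ang 29.6 zmed 38.3 mean [432.9 232.   38.7]
```

View pics/t3.png

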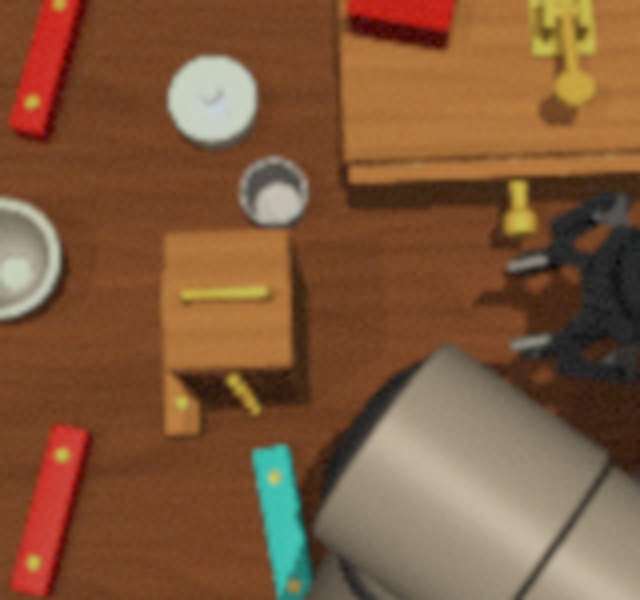

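The chest stands against the stop: y is 171.4 mm against 171.4 expected, x is 4 mm off, yaw about 1°, and the cup is untouched. Next the lever.

```bash
python3 - <<'E'
from meas import *
def st(t): s=r.read_state(); print(t,round(s["time_s"],2),np.round(s["eef_pos"],4),np.round(s["contact_force"],1))
P=np.load("t3.npz")["P"]
Q=P[132:152,350:374].reshape(-1,3); Q=Q[(Q[:,2]>.185)&(Q[:,2]<.225)]
w=Q[Q[:,0]<Q[:,0].min()+.032]; c=np.array([Q[:,0].min()+.0165,(w[:,1].min()+w[:,1].max())/2])
print("pad",c.round(4),len(w),"ext y",np.ptp(w[:,1]).round(4),"z",np.median(w[:,2]).round(4), "mean",w.mean(0).round(4))
assert abs(c[0]-.643)<.012 and abs(c[1]+.088)<.008
q=quat(0,1); command_gripper(0)
p=np.array(r.read_state()["eef_pos"])
r.move_straight([p[0],p[1]-.03,.32],speed=.2)
r.reach([c[0],c[1],.275],q); st("above")
print(r.move_straight([c[0],c[1],.205],q,speed=.03,max_force=2)); st("touch")
z=r.read_state()["eef_pos"][2]
d=world([-.011,0,0])
print(r.move_straight([c[0]+d[0],c[1]+d[1],z-.036],q,speed=.03,max_force=25)); st("down")
print(r.move_straight([c[0]+d[0],c[1]+d[1],z-.050],q,speed=.015,max_force=15)); st("end")
r.hold(.3); st("held")
im,P=cloud("top"); save("t4.png",cv2.resize(im[70:250,240:440],(660,594),interpolation=cv2.INTER_CUBIC))
rect(P,(295,150,405,200),.02,.112,"drawer")
E
```

```text
pad [ 0.643  -0.0876] 74 ext y 0.028 z 0.1986 mean [ 0.6406 -0.0879  0.1986]
above 16.38 [ 0.6422 -0.0866  0.2731] [-0.  -0.4 -0.2]
True
touch 17.85 [ 0.6426 -0.0876  0.2271] [0.4 0.2 0.1]
False
down 19.26 [ 0.6323 -0.0879  0.1913] [3.8 0.8 3.3]
True
end 19.77 [ 0.632  -0.0879  0.1869] [-2.4 -0.2  6.5]
held 20.07 [ 0.632  -0.0879  0.187 ] [-1.7  0.3  5.5]
drawer 977 rect c [576.5 -56.6] size [164.  372.4] ang 1.35 zmed 47.9 mean [552.6 -12.2  59.3]
```

View pics/t4.png

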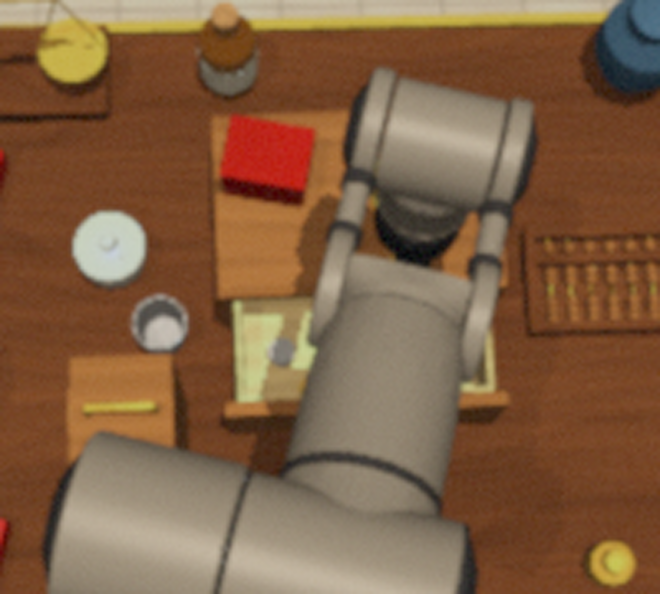

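The drawer has run out. I press once more to be sure, then back off and measure.

```bash
python3 - <<'E'
from meas import *
def st(t): s=r.read_state(); print(t,round(s["time_s"],2),np.round(s["eef_pos"],4),np.round(s["contact_force"],1))
p=np.array(r.read_state()["eef_pos"])
print(r.move_straight(p+[0,0,-.012],speed=.02,max_force=22)); st("press2")
p=np.array(r.read_state()["eef_pos"])
r.move_straight(p+[0,0,.13],speed=.15)
r.movej([-1.2,.342,1.524,0,1.275,-.146]); st("away")
im,P=cloud("top"); save("t5.png",cv2.resize(im[70:270,200:440],(720,600),interpolation=cv2.INTER_CUBIC))
rect(P,(340,125,385,160),.145,.22,"lever")
Q=P[100:230,310:390].reshape(-1,3)
F=Q[(Q[:,2]>.09)&(Q[:,2]<.112)&(Q[:,0]<.56)&(abs(Q[:,1]+.047)<.11)]
F=F[F[:,2]>.095]; k=F[:,1]; 
print("drawer front rim x: min/med",np.percentile(F[:,0],[2,10,50]).round(4),len(F),F[:,2].mean())
rect(P,(250,165,330,240),.23,.25,"chest"); rect(P,(300,100,340,135),.17,.20,"tin"); rect(P,(276,158,300,180),.05,.075,"cup")
E
```

```text
True
press2 20.44 [ 0.632  -0.0879  0.1869] [-1.8 -0.2  7.8]
away 23.37 [ 0.2603 -0.4564  0.2565] [-0.   1.  -0.4]
lever 166 rect c [663.  -88.2] size [94.7 35.5] ang 2.1 zmed 160.1 mean [659.  -87.5 159.7]
drawer front rim x: min/med [0.4668 0.4958 0.5038] 436 0.10430277543639523
chest 1005 rect c [474.8 171.4] size [102.4  90.1] ang 0.89 zmed 239.3 mean [474.1 171.6 239.2]
tin 527 rect c [732.3  40.3] size [83.  64.7] ang 78.57 zmed 180.8 mean [731.   40.5 180.8]
cup 67 rect c [598.2 152.1] size [54.2 51.1] ang 0.33 zmed 58.0 mean [600.1 153.   58.1]
```

View pics/t5.png

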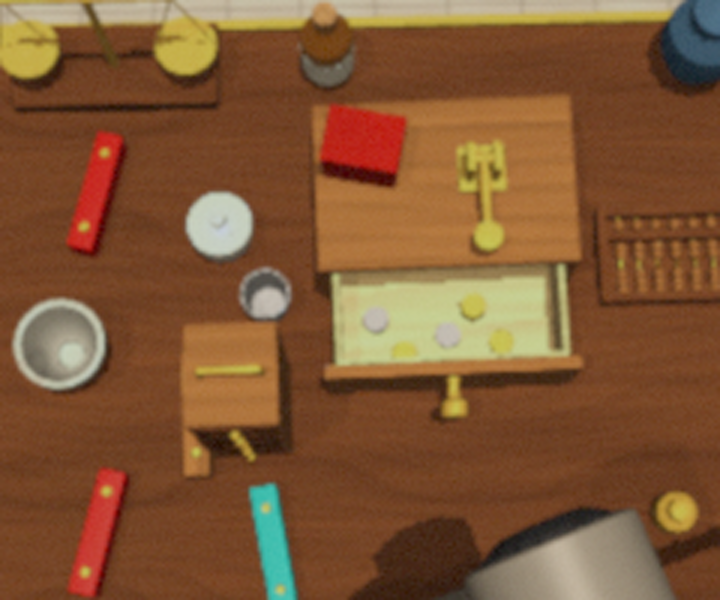

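The lever is level at z = 160 mm and the drawer front is at x ≈ 0.496, about 100 mm out. The chest, tin and cup have not moved since the push. I'm handing the job in.

```bash
python3 -c "
from h import *
r.finish_job()"
```

```text
the job is handed in; nothing more can be done
```

The job is done and handed in at about 23 s of the 56 s allowed. I slid the chest about 215 mm left with tilted, part-open fingertips, touching it roughly 25 mm above the counter at about 7 N. After it stood against the wooden stop, I pressed the brass lever down until it met its end stop.

Last checks, from the top camera:
- **Chest:** upright at (474, 171) mm with about 0.9° yaw. That is exactly the expected distance from the stop, with the yaw within about 0.4° of the till's. It sits about 4 mm off along the stop's length.
- **Lever and drawer:** the lever is level, and a second press moved it no further. The drawer is about 100 mm out.
- **Bystanders:** the tin and cup measure where they started. The pot, mortar, abacus and weight look unmoved in the picture; I did not re-measure them.

The force reading fell back to about 4 N once the final push stopped at its limit. I therefore took contact with the stop from the measured position, not from the force. No check failed.

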